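# Level the plant stand with the wedge from the oddments crate

## Robot

A 7-joint arm with a two-finger parallel gripper is mounted at the origin on the work surface. World frame = base frame: x ahead of the robot, y to its left, z up, the work surface at z = 0. Lengths are in m, angles in rad, forces in N, time in s.
With the tool pointing down it reaches from about 0.4 to 0.875 m from the base axis. Payload 19.3 kg.
Tool frame: the origin (TCP) lies at the very end of the fingers, on their centre line; the grasp point (between the pads) lies 19 mm behind it (bot.pinch_z is the distance from the TCP to the grasp point, in m); y points along the fingers, x is the direction in which the jaws open and shut, and the axes are right-handed (so a half turn about y gives the same grasp; the last joint's range is limited). The gripper opens to 85 mm and grips with 20 to 120 N. Pads are 22 mm wide; open, the fingers measure 114 mm over their backs; the gripper's body (76 mm by 85 mm) begins 54 mm behind the grasp point. The pads swing forward as they close: fully open they stand 13 mm farther back than shut.
Start: joints at [-1.214, 0.521, -0.036, 1.599, 0.021, 1.021, -0.113], TCP at [0.259, 0.569, 0.231] pointing down, gripper open.
Joint ranges: [-2.91, 2.91], [-0.3, 2.13], [-1.5, 1.42], [0.17, 2.43], [-1.26, 4.41], [0.16, 1.93], [-2.52, 2.52]. Speed limits (rad/s): [1.89, 1.89, 2.39, 2.39, 3.01, 3.01, 3.01].

## Interface

Orientations are given as [roll, pitch, yaw] about the fixed x, y, z axes, in that order (R = Rz(yaw) Ry(pitch) Rx(roll)).
In Python, from workcell import bot gives the robot as it stands. The module is installed in compiled form; this text tells all that it offers.
- The arm moves only by the tool arm_command, never from a script. Its argument "moves" is a list of rows, each an object of numbers: "rx", "ry", "rz": the turn, a rotation vector about the tool's x, y, z in rad; "x", "y", "z": the shift along the tool's x, y, z in cm; "gripper": the opening, from -1 (shut) to 1 (fully open). In form: [{"rx": .., "ry": .., "rz": .., "x": .., "y": .., "z": .., "gripper": ..}, ...]. A call has 1 to 5 rows; each row is the pose to reach, as a shift and turn from the pose commanded when the call began, along the tool's axes at that moment; what a row does not reach only later rows make up. A row lasts 1/12 s, in which the tool goes at most 41.7 mm and 7.16 degrees, less where a joint would pass 70% of its speed; a pose out of reach is approached as far as the arm can. A call with a gripper value outside its range is refused whole. The fingers move at their own pace and stop on an object; "squeeze" is the grip in N (left out, the last holds). Time passes only in rows, so rows that repeat a pose let the fingers close. It gives the time, the measured TCP pose, the force and the opening at its end, in the units of the state.
- bot.observe(): the state, without advancing time (a new reading comes with each control period).
- bot.grab_frame(name): name is "scene" or "top" or "wrist"; returns (picture, depth): 384x512x3 uint8, red, green, blue; 384x512 float32, m along the optical axis (not along the pixel's ray), 0 where there is no reading.
- bot.camera_model(name): a dict with "vfov" (degrees; the focal length in pixels is half the picture's height over the tangent of half this angle, whatever the lens; pixels are square), "cx", "cy" (the principal point, pixels), "extrinsics" (4x4, takes a point from camera to world coordinates); the wrist camera has in their place "mount" (4x4, takes a point from camera to tool coordinates, whose origin is the TCP and whose axes are the tool frame's). Camera axes: x right, y down, z forward; pixel columns grow to the right and rows downward; lengths in m; the calibration is good to about 2 mm. A picture is of the moment at which its call begins: read the wrist's pose just before it. camera_model takes no time and is no camera call.
- bot.job_done(): hands the job in, once; it reports no verdict.
Trained networks look in the newest picture that a camera, given by its name, has taken for a name from the list of things; names that differ only in an ending like _2 or _b are one class to them, and where a whole thing is asked for, a point or a joint stands for the part that bears it (a point fixed in the world has none). Each returns a list of dicts, best first, with "p" (0 to 1); they miss things now and then, are a little off and sometimes report something else, mostly with a low value. They report only what shows in the picture. A call takes as long as a camera call. They do not tell look-alikes from the thing itself.
- bot.spot_in(name, camera): "box" ([left, top, right, bottom] in pixels, round what is visible of it).
- bot.masks_of(name, camera): "mask" (384x512 bool, what is visible of it) and "box" ([left, top, right, bottom] in pixels, round what is visible of it).
The state is a dict: "clock": time; "qpos": joint angles; "qd": joint speeds; "joint_efforts": joint torques, N m; "position": TCP position; "tool_rot": TCP orientation; "force": force on the tool from outside, world axes, zero at the start; "moment": the same for the moment, N m; "grip_width": finger opening in m.
Only numpy, scipy, OpenCV 4.12 (cv2) and the standard library are available. Lean on these libraries where they do the work, as an engineer would, in place of code of your own. Each camera call takes 0.05 s, during which the arm holds its last target.

## Task

Find the yellow wedge in the crate of oddments, lift it out and push it, thin end first and lying flat, under the low front edge of the plant stand's board until the level on the board reads centred (its white bubble between the two black lines). Let go and leave the wedge holding the board level; leave the other oddments in the crate and do not disturb the other things on the slab.

Things in the scene. Friction and masses are not known exactly. Their poses are not given: they have to be found in the camera images.
- wedge_grip (a point): centre of the grip block at the thick end of the loose yellow plastic wedge (60 g, 130 long, 28 wide); x runs to its thin end, z up. The block is 30 long (x), 28 wide (y), 40 high; this point is 20 above the flat underside. The wedge lies flat on the crate's floor in one of four lanes, thin end roughly along the crate's +x, neighbours 25 or more clear of the block's sides.
- wedge_tip (a point): thin end of the same wedge: middle of its front edge, on the underside, 115 ahead (+x) of wedge_grip and 20 below it. The ramp's top falls evenly over 100 from 24 high at the grip block to 4 high here.
- crate: grey plastic open crate, fixed, outside 260 (x) by 290 (y), 52 high, walls and floor 5 thick; origin at the centre of its underside, z up. It stands to the left or the right of the middle.
- packer: loose flat pale-wood packer, 115 x 22 x 10, in the crate; origin under its centre, long along x
- stud: loose steel threaded stud with two dark nuts, 120 long, 20 across the nuts, in the crate; origin under its centre, long along x
- bracket: loose steel angle bracket, 110 x 22, 5 thick, with a 45 high leg at its +x end, in the crate; origin under its centre
- offcut: loose green square bar, 16 x 200 (y) x 16, lying across the +x end of the crate; origin under its centre
- stand: plant stand fixed on the side opposite the crate: a dark batten at the back and a timber board (240 wide, 18 thick) hinged to it, reaching towards the robot. x points from the board's front edge to the batten, z up; push the wedge along +x. The origin is 0 to 4 above the slab (z = 0), different each time. On the board: a fixed terracotta pot (106 across, 88 high, +y half), a red level (-y half).
- stand_edge (a point): middle of the board's front edge in plan, at the height of the stand's origin, 40 ahead (+x) of it and 200 in front of the hinge; axes as the stand's. Level, the board's underside is 16 above this point; at the start the front edge is 10 lower, so 6 to 10 above the slab.
- bubble (a joint): reading of the level, m: how far the bubble stands off centre along the stand's x; 0 is level. Starts at +0.03: the board's front edge is at its low stop, 0.05 rad down; negative means edge high. The board weighs 0.9 kg with its load: about 5 N lifts its edge, pushing the wedge takes 8 to 16 N. Once they touch, 5 mm of push lifts the edge 1 mm and moves the bubble 3 mm. The wedge stays when let go.
- level_bubble (a point): white bubble (18 x 20) of the red level (180 x 44 x 20), in a bright green vial 100 long along the stand's x. It moves 6 mm for each 0.01 rad of tilt, towards the high end (30 mm to +x at the start). Centred, it is 96 behind the board's front edge (+x) and 65 to the -y side; the black lines are 16 either side of the centre.
- prybar: loose dark steel pry bar, 230 x 26 x 32, lying between crate and stand; leave alone; origin under its middle
- cultivator: loose blue plastic hand cultivator, 255 long, out to one side; leave alone
- dustpan: loose aluminium dustpan, 200 x 220 with a handle, out to one side; leave alone
- sparepot: loose empty terracotta pot, 110 across, 100 high, to the right of the robot's base; leave alone
Mind the look-alikes: they are no part of the job. Several things have the shape of the stud; the one meant has the colours described above.

How it is judged:
By the outcome, as a careful person would: the job done as asked, in the order asked, and still so for the second after the job is handed in, with the robot touching nothing.
It also fails if it takes over 59 s, if anything falls off the work surface, if the arm or the gripper's body presses on something with over 40 N, if the wrist force passes 120 N, or if a joint passes its speed limit or range.

## Working session

There is one attempt and no reset: what is moved stays moved. The work goes in short steps, Python scripts to look and compute and a tool call to move; the robot and the scene stay as the last step left them, time stands still between calls to the robot, and variables do not carry over. Pictures are saved under pics/ and viewed, and the job is handed in when it is done.

Besides the shell and the picture viewer there is one more tool, called as name(argument=value, ...), one argument or row to a line, values as JSON. arm_command: Moves the arm, as the interface text tells. Its arguments: {"type":"object","properties":{"moves":{"type":"array"},"squeeze":{"type":"number"}},"required":["moves"]}

```bash
mkdir -p pics
python3 - <<'E'
from workcell import bot
import cv2,numpy as np
print(bot.observe())
for n in ["scene","top"]:
    p,d=bot.grab_frame(n); cv2.imwrite(f"pics/{n}0.png",p[...,::-1]); np.savez(f"pics/{n}0.npz",p=p,d=d)
    print(n,bot.camera_model(n))
print(bot.camera_model("wrist"), bot.pinch_z, bot.observe()['clock'])
E
```

```text
{'clock': 0.0, 'qpos': array([-1.21420007,  0.52203782, -0.03629168,  1.59998728,  0.02119587,
        1.02110377, -0.11278721]), 'qd': array([-9.97257197e-04,  1.45529997e-03, -3.44388426e-04,  1.67023145e-03,
       -9.85942085e-05,  8.04236777e-04, -7.51791638e-04]), 'joint_efforts': array([-8.79946656e-04, -9.27104044e+01,  1.97913565e+00, -3.69944322e+01,
        1.76542159e-02,  8.24582472e-03,  7.51564562e-05]), 'position': array([0.25863667, 0.56860967, 0.23071872]), 'tool_rot': array([-1.57089258e+00,  1.14744739e-03,  1.14396932e+00]), 'force': array([-0.493331  ,  0.06886715,  1.24475389]), 'moment': array([-0.00512012,  0.02974812,  0.00932671]), 'grip_width': 0.08554376962738633}
scene {'vfov': 48.683556264859085, 'cx': 252.8829769079196, 'cy': 191.85293939952905, 'extrinsics': array([[ 0.05920441,  0.70923778, -0.70247891,  1.55692558],
       [ 0.99810193, -0.05400821,  0.02959145, -0.03938305],
       [-0.01695226, -0.7028975 , -0.71108912,  1.16122338],
       [ 0.        ,  0.        ,  0.        ,  1.        ]])}
top {'vfov': 57.581361349739474, 'cx': 262.93738791592205, 'cy': 189.04744466631402, 'extrinsics': array([[ 0.02526721, -0.98736374,  0.15644299,  0.31754613],
       [-0.99947438, -0.02813028, -0.01611378, -0.01747867],
       [ 0.02031095, -0.15595361, -0.98755554,  1.14058999],
       [ 0.        ,  0.        ,  0.        ,  1.        ]])}
{'vfov': 59.01473528376414, 'cx': 250.28969200734784, 'cy': 194.01035650410032, 'mount': array([[ 9.99998989e-01,  7.99087024e-04,  1.17592216e-03,
        -2.89759573e-05],
       [-8.58845722e-04, -3.19612144e-01,  9.47548067e-01,
        -1.42657529e-01],
       [ 1.13301237e-03, -9.47548120e-01, -3.19611134e-01,
         8.27233930e-02],
       [ 0.00000000e+00,  0.00000000e+00,  0.00000000e+00,
         1.00000000e+00]])} 0.0187 0.1
```

View pics/scene0.png

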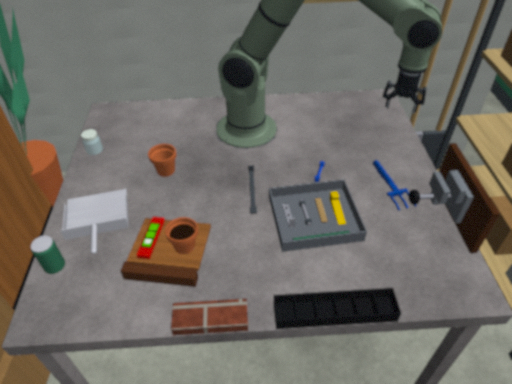

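View pics/top0.png

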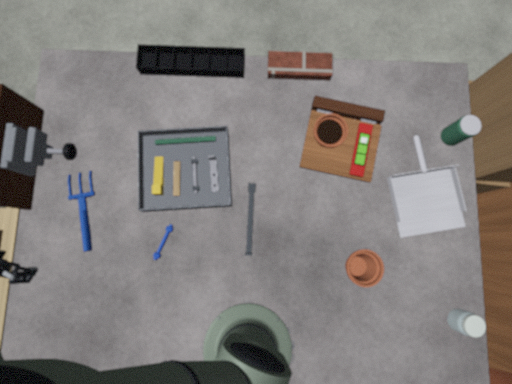

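```bash
cat > h.py <<'E'
import numpy as np,cv2
from workcell import bot
from scipy.spatial.transform import Rotation as R
def T_tool(s):
    T=np.eye(4);T[:3,:3]=R.from_euler('xyz',s['tool_rot']).as_matrix();T[:3,3]=s['position'];return T
def pts(n,d,s=None):
    m=bot.camera_model(n);f=192/np.tan(np.radians(m['vfov']/2))
    E=m['extrinsics'] if 'extrinsics' in m else T_tool(s)@m['mount']
    v,u=np.mgrid[:384,:512]
    c=np.stack([(u-m['cx'])/f*d,(v-m['cy'])/f*d,d],-1)
    return c@E[:3,:3].T+E[:3,3]
def proj(n,P,s=None):
    m=bot.camera_model(n);f=192/np.tan(np.radians(m['vfov']/2))
    E=m['extrinsics'] if 'extrinsics' in m else T_tool(s)@m['mount']
    c=(np.atleast_2d(P)-E[:3,3])@E[:3,:3]
    return np.c_[c[:,0]/c[:,2]*f+m['cx'],c[:,1]/c[:,2]*f+m['cy']]
def grab(n,tag):
    s=bot.observe();p,d=bot.grab_frame(n)
    cv2.imwrite(f"pics/{tag}.png",p[...,::-1]);np.savez(f"pics/{tag}.npz",p=p,d=d,pos=s['position'],rot=s['tool_rot'])
    return s,p,d
def rect(P):  # min area rect in mm
    r=cv2.minAreaRect((P[:,:2]*1000).astype(np.float32));return r
E
python3 - <<'E'
from h import *
for n in ["top","scene"]:
    z=np.load(f"pics/{n}0.npz");p=z['p'];P=pts(n,z['d'])
    hsv=cv2.cvtColor(p,cv2.COLOR_RGB2HSV)
    h,s,v=[hsv[...,i].astype(int) for i in range(3)]
    Y=(h>22)&(h<32)&(s>180)&(v>150)
    Q=P[Y];print(n,'yellow',len(Q),rect(Q),Q.min(0),Q.max(0))
    Rd=((h<5)|(h>175))&(s>200)&(v>150)
    Q=P[Rd];print('red',len(Q),rect(Q),Q.mean(0))
    G=(h>45)&(h<70)&(s>180)&(v>150); Q=P[G];print('green',len(Q),rect(Q))
    # slab z
    print('slab',np.median(P[230:250,300:330] if n=="top" else P[200:240,215:235],axis=(0,1)))
    if n=="top":
        reg=np.zeros_like(Y);reg[110:175,300:380]=1
        for lo,hi in [(0.012,0.05),(0.02,0.045)]:
            M=reg&(P[...,2]>lo)&(P[...,2]<hi);Q=P[M];print('board',len(Q),rect(Q))
        reg=np.zeros_like(Y);reg[120:215,130:240]=1
        M=reg&(P[...,2]>0.035)&(P[...,2]<0.07);Q=P[M];print('crate',len(Q),rect(Q),np.median(Q[:,2]))
    for name in ["wedge_grip","stand","crate","prybar"]:
        for r in bot.masks_of(name,n)[:2]:
            Q=P[r['mask']];print(name,round(r['p'],2),r['box'],rect(Q) if len(Q) else None)
print(bot.observe()['clock'])
E
```

```text
Traceback (most recent call last):
ValueError: zero-size array to reduction operation minimum which has no identity
```

Run:
```python
from h import *
for n in ["top"]:
    z=np.load(f"pics/{n}0.npz");p=z['p'];P=pts(n,z['d'])
    hsv=cv2.cvtColor(p,cv2.COLOR_RGB2HSV)
    print(hsv[170:175,155:158].tolist()); print(P[170,150:165].round(3).tolist())
    h,s,v=[hsv[...,i].astype(int) for i in range(3)]
    Y=(h>20)&(h<35)&(s>190)&(v>120); 
    Q=P[Y];print(n,'yellow',len(Q))
    if len(Q):print(rect(Q),Q.min(0),Q.max(0))
    Rd=((h<5)|(h>175))&(s>200)&(v>150)
    Q=P[Rd];print('red',len(Q),rect(Q),Q.mean(0))
    G=(h>45)&(h<70)&(s>180)&(v>150); Q=P[G];print('green',len(Q),rect(Q))
    print('slab',np.median(P[230:250,300:330],axis=(0,1)))
    reg=np.zeros_like(Y);reg[90:190,290:400]=1
    for lo,hi in [(0.012,0.055),(0.02,0.045)]:
            M=reg&(P[...,2]>lo)&(P[...,2]<hi);Q=P[M];print('board',len(Q),rect(Q))
    reg=np.zeros_like(Y);reg[120:215,130:240]=1
    M=reg&(P[...,2]>0.035)&(P[...,2]<0.07);Q=P[M];print('crate',len(Q),rect(Q),np.median(Q[:,2]))
    for name in ["wedge_grip","stand","crate","prybar"]:
        for r in bot.masks_of(name,n)[:2]:
            Q=P[r['mask']];print(name,round(r['p'],2),r['box'],rect(Q) if len(Q) else None)
print(bot.observe()['clock'])
```

```text
[[[25, 136, 200], [25, 138, 203], [25, 139, 203]], [[24, 136, 201], [25, 141, 201], [25, 140, 202]], [[25, 135, 200], [25, 142, 201], [25, 136, 203]], [[25, 136, 202], [26, 139, 200], [25, 138, 203]], [[25, 142, 201], [25, 138, 203], [26, 138, 202]]]
[[0.551, 0.339, 0.001], [0.551, 0.335, 0.004], [0.551, 0.332, 0.003], [0.55, 0.327, 0.008], [0.548, 0.321, 0.019], [0.548, 0.317, 0.021], [0.548, 0.314, 0.019], [0.548, 0.311, 0.018], [0.548, 0.307, 0.02], [0.549, 0.305, 0.016], [0.549, 0.302, 0.016], [0.548, 0.298, 0.02], [0.549, 0.296, 0.015], [0.552, 0.296, 0.003], [0.552, 0.292, 0.005]]
top yellow 0
red 0 ((0.0, 0.0), (0.0, 0.0), 0.0) [nan nan nan]
green 0 ((0.0, 0.0), (0.0, 0.0), 0.0)
slab [ 0.33695162 -0.20672261 -0.00056844]
board 4442 ((657.8480834960938, -334.51654052734375), (329.40576171875, 251.85910034179688), 79.07450103759766)
board 3184 ((658.007080078125, -334.66302490234375), (329.513671875, 251.57647705078125), 78.95018005371094)
crate 967 ((553.2586669921875, 221.41017150878906), (260.5994567871094, 290.64178466796875), 5.096019268035889) 0.048902059649455154
wedge_grip 0.92 [151.4, 156.2, 163.8, 196.1] ((421.4226989746094, 181.75823974609375), (438.0566101074219, 100.24526977539062), 49.57405471801758)
stand 0.75 [302.6, 96.4, 385.4, 182.3] ((545.5089721679688, -249.00308227539062), (276.28717041015625, 588.1729125976562), 69.71710968017578)
stand 0.38 [243.4, 184.7, 253.6, 253.7] ((398.7698669433594, 1.4626350402832031), (230.07699584960938, 34.51897430419922), 1.1836003065109253)
prybar 0.61 [243.2, 185.3, 253.3, 256.9] ((398.5762634277344, -1.7296218872070312), (35.35505294799805, 230.96774291992188), 88.63308715820312)
0.3<stdin>:11: RuntimeWarning: Mean of empty slice.
  ret = um.true_divide(
```

Run:
```python
from h import *
n="top"
z=np.load(f"pics/{n}0.npz");p=z['p'];d=z['d'];P=pts(n,d)
hsv=cv2.cvtColor(p,cv2.COLOR_RGB2HSV)
h,s,v=[hsv[...,i].astype(int) for i in range(3)]
Y=(h>22)&(h<29)&(s>115)&(v>150)&(d>0); Y[:,:145]=0;Y[:,170:]=0;Y[:150]=0;Y[200:]=0
Q=P[Y];r=rect(Q);print(len(Q),r)
for x in np.arange(.46,.64,.01):
    q=Q[abs(Q[:,0]-x)<.005]
    if len(q):print(round(x,3),q[:,1].mean().round(4),np.ptp(q[:,1]).round(3),np.median(q[:,2]).round(4))
reg=np.zeros_like(Y);reg[90:190,295:390]=1
C=reg&(d>0)&(P[...,2]>0.015)&(P[...,2]<0.045)
n_,l,st,ce=cv2.connectedComponentsWithStats(C.astype(np.uint8))
i=1+np.argmax(st[1:,4]);Q=P[l==i];print('board',st[i],rect(Q))
cv2.imwrite("pics/c.png",np.hstack([cv2.resize(p[80:200,290:400,::-1],None,fx=3,fy=3,interpolation=0),cv2.resize(np.dstack([(l==i)*255]*3).astype(np.uint8)[80:200,290:400],None,fx=3,fy=3,interpolation=0)]))
print(cv2.boxPoints(rect(Q)))
M=(P[...,2]>.004)&(d>0);M[:,:238]=0;M[:,262:]=0;M[:175]=0;M[265:]=0
print('pry',rect(P[M]))
```

```text
303 ((531.99365234375, 306.75030517578125), (127.06741333007812, 26.54032325744629), 3.7497644424438477)
0.47 0.3009 0.021 0.0436
0.48 0.3004 0.021 0.0445
0.49 0.3022 0.022 0.0431
0.5 0.3033 0.023 0.027
0.51 0.3045 0.025 0.0244
0.52 0.3049 0.025 0.0228
0.53 0.3056 0.025 0.0212
0.54 0.3078 0.025 0.0191
0.55 0.3055 0.023 0.0177
0.56 0.3075 0.024 0.0165
0.57 0.3091 0.025 0.0128
0.58 0.3105 0.023 0.0107
0.59 0.3117 0.023 0.0085
0.6 0.3149 0.0 0.0052
board [ 299   98   85   85 3065] ((667.2508544921875, -290.8053894042969), (240.2060089111328, 241.30166625976562), 79.29121398925781)
[[ 526.38403 -386.3977 ]
 [ 763.4833  -431.23572]
 [ 808.1177  -195.21307]
 [ 571.01843 -150.37506]]
pry ((398.8103942871094, 3.0344467163085938), (269.234375, 72.38203430175781), 2.042752504348755)
```

View pics/c.png

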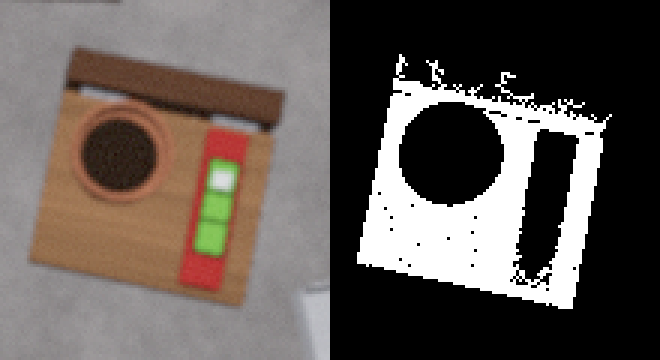

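```bash
cat >> h.py <<'E'
def plan(pos,yaw):
    s=bot.observe();T=T_tool(s);Rt=R.from_euler('xyz',[-np.pi/2,0,yaw]).as_matrix()
    t=T[:3,:3].T@(np.array(pos)-T[:3,3])*100
    rv=R.from_matrix(T[:3,:3].T@Rt).as_rotvec()
    print('clock',s['clock'],'pos',s['position'].round(4),'rot',s['tool_rot'].round(4),'w',round(s['grip_width'],4),'F',s['force'].round(1))
    print('shift cm',t.round(2),'rot',rv.round(4),'dist mm',np.linalg.norm(t)*10)
E
python3 -c "
from h import *
plan([.46,.304,.20],np.radians(93.75))"
```

```text
clock 0.3 pos [0.2587 0.5688 0.2311] rot [-1.5708e+00  4.0000e-04  1.1440e+00] w 0.0855 F [0.3 0.7 0.1]
shift cm [-15.77   3.12 -29.29] rot [-1.000e-04 -4.923e-01 -4.000e-04] dist mm 334.07823210832305
```

arm_command(
  moves=[
    {"x": -15.8, "y": 3.1, "z": -29.3, "ry": -0.492, "gripper": 0},
    {"x": -15.8, "y": 3.1, "z": -29.3, "ry": -0.492, "gripper": 0},
    {"x": -15.8, "y": 3.1, "z": -29.3, "ry": -0.492, "gripper": 0},
    {"x": -15.8, "y": 3.1, "z": -29.3, "ry": -0.492, "gripper": 0},
    {"x": -15.8, "y": 3.1, "z": -29.3, "ry": -0.492, "gripper": 0},
  ],
)

```text
invalid input at $.moves[0]: expected keys rx, ry, rz, x, y, z, gripper
```

```bash
python3 -c "
from h import *
plan([.46,.304,.20],np.radians(93.75))"
```

```text
clock 0.3 pos [0.2587 0.5688 0.2311] rot [-1.5708e+00  4.0000e-04  1.1440e+00] w 0.0855 F [0.3 0.7 0.1]
shift cm [-15.77   3.12 -29.29] rot [-1.000e-04 -4.923e-01 -4.000e-04] dist mm 334.07823210832305
```

arm_command(
  moves=[
    {"rx": 0, "ry": -0.492, "rz": 0, "x": -15.8, "y": 3.1, "z": -29.3, "gripper": 0},
    {"rx": 0, "ry": -0.492, "rz": 0, "x": -15.8, "y": 3.1, "z": -29.3, "gripper": 0},
    {"rx": 0, "ry": -0.492, "rz": 0, "x": -15.8, "y": 3.1, "z": -29.3, "gripper": 0},
    {"rx": 0, "ry": -0.492, "rz": 0, "x": -15.8, "y": 3.1, "z": -29.3, "gripper": 0},
    {"rx": 0, "ry": -0.492, "rz": 0, "x": -15.8, "y": 3.1, "z": -29.3, "gripper": 0},
  ],
)

```text
clock: 0.72
position: [0.3847, 0.4024, 0.212]
tool_rot: [-1.571, -0.0, 1.644]
force: [0.5, 0.8, -0.2]
grip_width: 0.0426
```

```bash
python3 -c "
from h import *
plan([.46,.304,.20],np.radians(93.75))"
```

```text
clock 0.7167 pos [0.3847 0.4024 0.212 ] rot [-1.5709e+00 -2.0000e-04  1.6445e+00] w 0.0426 F [ 0.5  0.8 -0.2]
shift cm [-10.37   1.19  -6.79] rot [0.0001 0.0082 0.0002] dist mm 124.5208190623172
```

arm_command(
  moves=[
    {"rx": 0, "ry": 0, "rz": 0, "x": -10.4, "y": 1.2, "z": -6.8, "gripper": 0},
    {"rx": 0, "ry": 0, "rz": 0, "x": -10.4, "y": 1.2, "z": -6.8, "gripper": 0},
    {"rx": 0, "ry": 0, "rz": 0, "x": -10.4, "y": 1.2, "z": -6.8, "gripper": 0},
    {"rx": 0, "ry": 0, "rz": 0, "x": -10.4, "y": 1.2, "z": -6.8, "gripper": 0},
    {"rx": 0, "ry": 0, "rz": 0, "x": -10.4, "y": 1.2, "z": -6.8, "gripper": 0},
  ],
)

```text
clock: 1.13
position: [0.4598, 0.3026, 0.1999]
tool_rot: [-1.571, 0.001, 1.631]
force: [-0.6, 1.0, -0.4]
grip_width: 0.0426
```

Run:
```python
from h import *
s,p,d=grab("wrist","w1");P=pts("wrist",d,s)
hsv=cv2.cvtColor(p,cv2.COLOR_RGB2HSV)
h,S,v=[hsv[...,i].astype(int) for i in range(3)]
Y=(h>20)&(h<31)&(S>110)&(v>120)&(d>0)
n_,l,st,ce=cv2.connectedComponentsWithStats(Y.astype(np.uint8))
i=1+np.argmax(st[1:,4]);Q=P[l==i];r=rect(Q);print(st[i],r)
for x in np.arange(.46,.62,.01):
    q=Q[abs(Q[:,0]-x)<.004]
    if len(q):print(round(x,3),((q[:,1].min()+q[:,1].max())/2).round(4),np.ptp(q[:,1]).round(3),np.median(q[:,2]).round(4))
T=Q[Q[:,2]>.038];print('block top',rect(T),np.median(T[:,2]))
T=Q[Q[:,2]<.035];print('ramp',rect(T))
plan([.482,.3035,.012],np.radians(93.75))
```

```text
[ 235  174   31  111 2831] ((533.3656005859375, 307.97161865234375), (130.98410034179688, 31.07741928100586), 4.033928394317627)
0.47 0.3032 0.027 0.0447
0.48 0.3048 0.03 0.045
0.49 0.3059 0.029 0.045
0.5 0.3065 0.03 0.0443
0.51 0.3071 0.029 0.0268
0.52 0.307 0.028 0.0247
0.53 0.3075 0.029 0.0228
0.54 0.3079 0.029 0.0206
0.55 0.3094 0.028 0.0187
0.56 0.31 0.029 0.0167
0.57 0.3105 0.029 0.0148
0.58 0.3119 0.028 0.0128
0.59 0.3123 0.028 0.0106
0.6 0.3129 0.029 0.009
block top ((483.19091796875, 303.7300109863281), (30.298513412475586, 27.12990379333496), 4.002272129058838) 0.044998326550521744
ramp ((533.4525146484375, 308.007568359375), (130.7685089111328, 31.083663940429688), 4.109239101409912)
clock 1.1833 pos [0.4587 0.3045 0.2   ] rot [-1.5706e+00 -1.0000e-04  1.6344e+00] w 0.0427 F [-0.8  0.4  0.2]
shift cm [-0.25 18.8  -2.32] rot [-0.0002 -0.0019  0.0001] dist mm 189.41801997859403
```

View pics/w1.png

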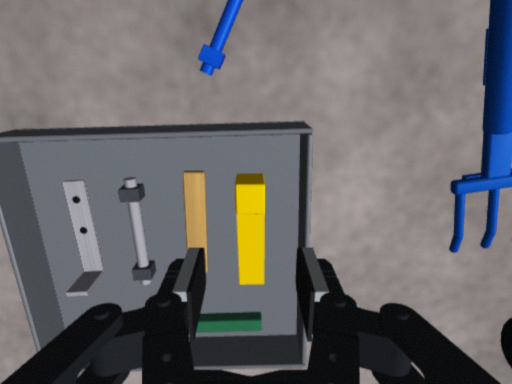

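arm_command(
  moves=[
    {"rx": 0, "ry": -0.006, "rz": 0, "x": -0.15, "y": 4, "z": -2.43, "gripper": 0},
    {"rx": 0, "ry": -0.006, "rz": 0, "x": -0.15, "y": 8, "z": -2.43, "gripper": 0},
    {"rx": 0, "ry": -0.006, "rz": 0, "x": -0.15, "y": 12, "z": -2.43, "gripper": 0},
    {"rx": 0, "ry": -0.006, "rz": 0, "x": -0.15, "y": 14, "z": -2.43, "gripper": 0},
    {"rx": 0, "ry": -0.006, "rz": 0, "x": -0.15, "y": 14, "z": -2.43, "gripper": 0},
  ],
)

```text
clock: 1.6
position: [0.4797, 0.3051, 0.0558]
tool_rot: [-1.565, 0.003, 1.644]
force: [-0.6, -0.1, 0.1]
grip_width: 0.0427
```

Run:
```python
from h import *
s,p,d=grab("wrist","w2");P=pts("wrist",d,s)
hsv=cv2.cvtColor(p,cv2.COLOR_RGB2HSV)
h,S,v=[hsv[...,i].astype(int) for i in range(3)]
Y=(h>20)&(h<31)&(S>110)&(v>120)&(d>0)
T=P[Y];T=T[abs(T[:,2]-.045)<.004];print('block top',rect(T),np.median(T[:,2]))
plan([.483,.3042,.013],np.radians(94))
```

```text
block top ((482.4081115722656, 304.072509765625), (30.276752471923828, 27.749427795410156), 4.078885555267334) 0.044995152799845686
clock 1.65 pos [0.481  0.3056 0.0585] rot [-1.5674e+00  1.5000e-03  1.6441e+00] w 0.0427 F [0.4 0.8 1.5]
shift cm [-0.15  4.55 -0.21] rot [-0.0034  0.0035 -0.0015] dist mm 45.57707196130269
```

View pics/w2.png

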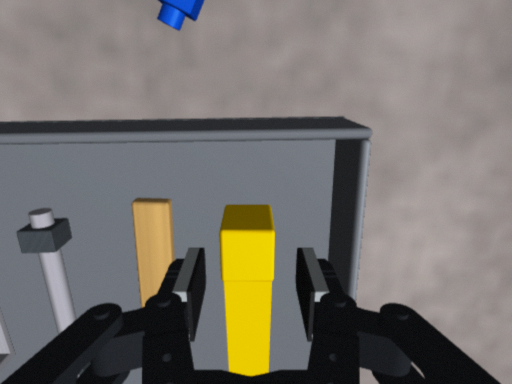

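arm_command(
  moves=[
    {"rx": 0, "ry": 0, "rz": 0, "x": -0.1, "y": 1.5, "z": 0, "gripper": 0},
    {"rx": 0, "ry": 0, "rz": 0, "x": -0.1, "y": 3, "z": 0, "gripper": 0},
    {"rx": 0, "ry": 0, "rz": 0, "x": -0.1, "y": 4, "z": 0, "gripper": 0},
    {"rx": 0, "ry": 0, "rz": 0, "x": -0.1, "y": 4.6, "z": 0, "gripper": 0},
    {"rx": 0, "ry": 0, "rz": 0, "x": -0.1, "y": 4.6, "z": 0, "gripper": 0},
  ],
)

```text
clock: 2.07
position: [0.4828, 0.3044, 0.0142]
tool_rot: [-1.571, -0.0, 1.643]
force: [-0.0, 0.6, 0.1]
grip_width: 0.0426
```

Run:
```python
from h import *
s,p,d=grab("wrist","w3")
plan([.483,.3042,.013],np.radians(94))
```

```text
clock 2.1167 pos [0.483  0.3044 0.0147] rot [-1.5712e+00 -3.0000e-04  1.6424e+00] w 0.0426 F [ 0.8  0.7 -0.6]
shift cm [-0.02  0.17 -0.  ] rot [0.0004 0.0018 0.0003] dist mm 1.7083412717910091
```

View pics/w3.png

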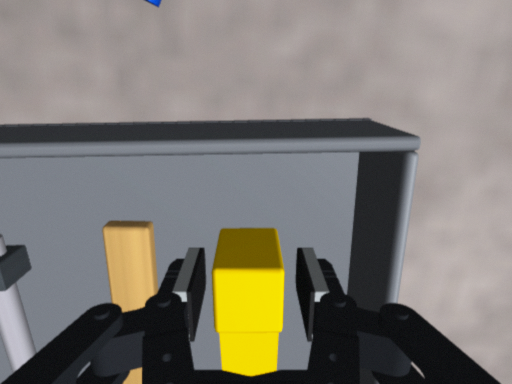

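arm_command(
  moves=[
    {"rx": 0, "ry": 0, "rz": 0, "x": 0, "y": 0, "z": 0, "gripper": -0.5},
    {"rx": 0, "ry": 0, "rz": 0, "x": 0, "y": 0, "z": 0, "gripper": -0.5},
    {"rx": 0, "ry": 0, "rz": 0, "x": 0, "y": 0, "z": 0, "gripper": -0.5},
    {"rx": 0, "ry": 0, "rz": 0, "x": 0, "y": 0, "z": 0, "gripper": -0.5},
    {"rx": 0, "ry": 0, "rz": 0, "x": 0, "y": 0, "z": 0, "gripper": -0.5},
  ],
  squeeze=70,
)

```text
clock: 2.53
position: [0.4833, 0.3044, 0.0152]
tool_rot: [-1.572, -0.001, 1.642]
force: [-1.5, 0.1, 7.1]
grip_width: 0.0268
```

arm_command(
  moves=[
    {"rx": 0, "ry": 0, "rz": 0, "x": 0, "y": -0.3, "z": 0, "gripper": -0.5},
    {"rx": 0, "ry": 0, "rz": 0, "x": 0, "y": -1.5, "z": 0, "gripper": -0.5},
    {"rx": 0, "ry": 0, "rz": 0, "x": 0, "y": -3, "z": 0, "gripper": -0.5},
    {"rx": 0, "ry": 0, "rz": 0, "x": 0, "y": -6, "z": 0, "gripper": -0.5},
    {"rx": 0, "ry": 0, "rz": 0, "x": 0, "y": -10, "z": 0, "gripper": -0.5},
  ],
)

```text
clock: 2.95
position: [0.4818, 0.3031, 0.1145]
tool_rot: [-1.568, 0.002, 1.642]
force: [0.4, 0.9, -0.1]
grip_width: 0.0268
```

Run:
```python
from h import *
s,p,d=grab("wrist","w4")
plan([.421,-.244,.17],np.radians(90-10.7))
```

```text
clock 3.0 pos [0.485  0.3052 0.1229] rot [-1.5767 -0.0037  1.6415] w 0.027 F [ 6.1  4.  10.3]
shift cm [-54.32  -4.97  10.23] rot [0.0054 0.2575 0.0044] dist mm 554.9412672208235
```

View pics/w4.png

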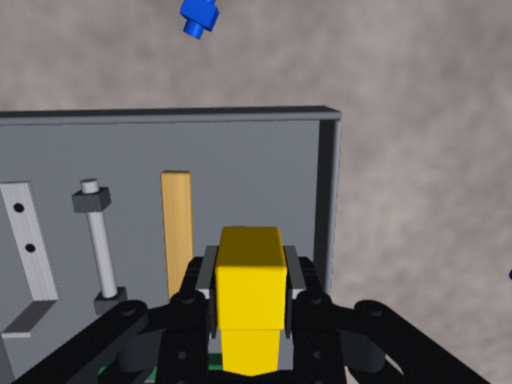

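arm_command(
  moves=[
    {"rx": 0, "ry": 0, "rz": 0, "x": -2, "y": -4, "z": 0, "gripper": -0.5},
    {"rx": 0, "ry": 0.06, "rz": 0, "x": -6, "y": -5, "z": 0, "gripper": -0.5},
    {"rx": 0, "ry": 0.1, "rz": 0, "x": -10, "y": -5, "z": 1, "gripper": -0.5},
    {"rx": 0, "ry": 0.15, "rz": 0, "x": -14, "y": -5, "z": 1, "gripper": -0.5},
    {"rx": 0, "ry": 0.2, "rz": 0, "x": -18, "y": -5, "z": 1, "gripper": -0.5},
  ],
)

```text
clock: 3.42
position: [0.4854, 0.1219, 0.1656]
tool_rot: [-1.572, -0.001, 1.44]
force: [1.7, -0.2, -0.4]
grip_width: 0.0271
```

Run:
```python
from h import *
plan([.405,-.241,.17],np.radians(90-10.7))
```

```text
clock 3.4167 pos [0.4854 0.1219 0.1656] rot [-1.5725e+00 -9.0000e-04  1.4400e+00] w 0.0271 F [ 1.7 -0.2 -0.4]
shift cm [-37.03  -0.48   3.24] rot [0.0016 0.0559 0.0009] dist mm 371.7263888022513
```

arm_command(
  moves=[
    {"rx": 0, "ry": 0.056, "rz": 0, "x": -37, "y": -0.5, "z": 3.2, "gripper": -0.5},
    {"rx": 0, "ry": 0.056, "rz": 0, "x": -37, "y": -0.5, "z": 3.2, "gripper": -0.5},
    {"rx": 0, "ry": 0.056, "rz": 0, "x": -37, "y": -0.5, "z": 3.2, "gripper": -0.5},
    {"rx": 0, "ry": 0.056, "rz": 0, "x": -37, "y": -0.5, "z": 3.2, "gripper": -0.5},
    {"rx": 0, "ry": 0.056, "rz": 0, "x": -37, "y": -0.5, "z": 3.2, "gripper": -0.5},
  ],
)

```text
clock: 3.83
position: [0.4406, -0.0816, 0.168]
tool_rot: [-1.572, -0.0, 1.386]
force: [1.2, -0.0, -1.1]
grip_width: 0.0265
```

Run:
```python
from h import *
plan([.405,-.241,.17],np.radians(90-10.7))
```

```text
clock 3.8333 pos [ 0.4406 -0.0816  0.168 ] rot [-1.5723e+00 -3.0000e-04  1.3861e+00] w 0.0265 F [ 1.2 -0.  -1.1]
shift cm [-16.32  -0.21   0.57] rot [0.0015 0.0021 0.0003] dist mm 163.32343786318006
```

arm_command(
  moves=[
    {"rx": 0, "ry": 0.002, "rz": 0, "x": -16.3, "y": -0.2, "z": 0.6, "gripper": -0.5},
    {"rx": 0, "ry": 0.002, "rz": 0, "x": -16.3, "y": -0.2, "z": 0.6, "gripper": -0.5},
    {"rx": 0, "ry": 0.002, "rz": 0, "x": -16.3, "y": -0.2, "z": 0.6, "gripper": -0.5},
    {"rx": 0, "ry": 0.002, "rz": 0, "x": -16.3, "y": -0.2, "z": 0.6, "gripper": -0.5},
    {"rx": 0, "ry": 0.002, "rz": 0, "x": -16.3, "y": -0.2, "z": 0.6, "gripper": -0.5},
  ],
)

```text
clock: 4.25
position: [0.4031, -0.2459, 0.1701]
tool_rot: [-1.572, 0.003, 1.376]
force: [-1.2, -0.8, -1.2]
grip_width: 0.0271
```

Run:
```python
from h import *
for n in ["wrist","top","scene"]:
    s,p,d=grab(n,n+"5")
plan([.405,-.241,.17],np.radians(90-10.7))
a=cv2.imread("pics/top5.png");b=cv2.imread("pics/scene5.png");w=cv2.imread("pics/wrist5.png")
cv2.imwrite("pics/m5.png",np.vstack([cv2.resize(w,(400,300)),cv2.resize(np.hstack([a[60:300,230:470],b[120:360,60:300]]),(600,300))[:,:400]]) if 0 else np.hstack([cv2.resize(a[80:240,260:420],(400,400)),cv2.resize(b[140:300,100:260],(400,400))]))
```

```text
clock 4.4 pos [ 0.4054 -0.2389  0.1695] rot [-1.5716e+00 -2.0000e-04  1.3830e+00] w 0.0271 F [ 1.4  0.7 -1.1]
shift cm [-0.21 -0.05  0.  ] rot [ 0.0008 -0.001   0.0002] dist mm 2.1497768709607605
```

View pics/wrist5.png

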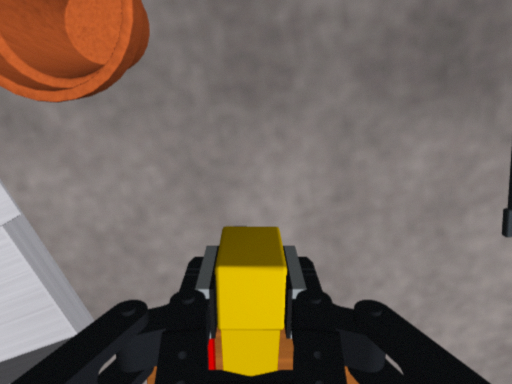

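View pics/m5.png

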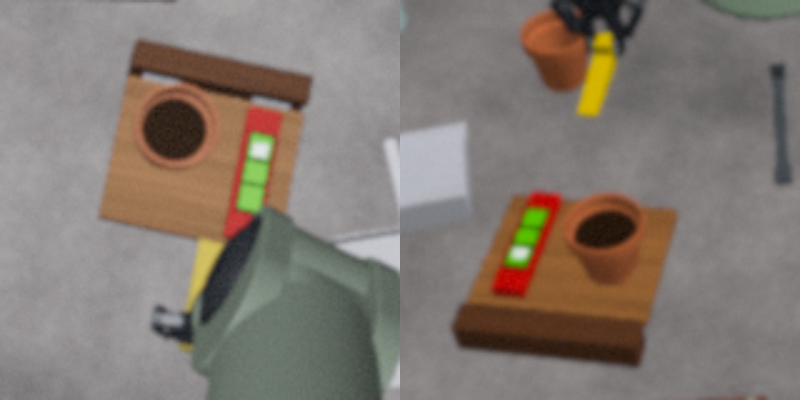

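Run:
```python
from h import *
z=np.load("pics/top0.npz");d=z['d'];P=pts("top",d)
M=(P[...,2]>.07)&(P[...,2]<.12)&(d>0);M[:,:340]=0;M[:,390:]=0;M[:245]=0;M[292:]=0
print(rect(P[M]))
# front edge fit
ang=np.radians(-10.7);u=np.array([np.cos(ang),np.sin(ang)]);v=np.array([-u[1],u[0]])
B=(P[...,2]>.012)&(P[...,2]<.06)&(d>0);B[:,:290]=0;B[:,395:]=0;B[:95]=0;B[190:]=0
Q=P[B];a=Q[:,:2]@u;b=Q[:,:2]@v
e=[]
for t in np.arange(b.min()+.01,b.max()-.01,.01):
    m=abs(b-t)<.005; e.append((t,a[m].min()))
e=np.array(e);k=np.polyfit(e[:,0],e[:,1],1);print('edge along',e.round(4).tolist(),'slope deg',np.degrees(np.arctan(k[0])),'b mid',(b.min()+b.max())/2,np.ptp(b))
```

```text
((256.5084533691406, -338.34246826171875), (107.7152328491211, 107.77130889892578), 65.44425964355469)Traceback (most recent call last):
  File "<stdin>", line 11, in <module>
    return umr_minimum(a, axis, None, out, keepdims, initial, where)
ValueError: zero-size array to reduction operation minimum which has no identity
```

arm_command(
  moves=[
    {"rx": 0, "ry": 0, "rz": 0, "x": -0.1, "y": 4, "z": 0, "gripper": -0.5},
    {"rx": 0, "ry": 0, "rz": 0, "x": -0.1, "y": 8, "z": 0, "gripper": -0.5},
    {"rx": 0, "ry": 0, "rz": 0, "x": -0.1, "y": 11, "z": 0, "gripper": -0.5},
    {"rx": 0, "ry": 0, "rz": 0, "x": -0.1, "y": 13, "z": 0, "gripper": -0.5},
    {"rx": 0, "ry": 0, "rz": 0, "x": -0.1, "y": 14, "z": 0, "gripper": -0.5},
  ],
)

```text
clock: 4.82
position: [0.4049, -0.238, 0.0269]
tool_rot: [-1.568, -0.001, 1.386]
force: [-1.0, 0.8, -0.8]
grip_width: 0.0271
```

Run:
```python
from h import *
plan([.405,-.241,.0102],np.radians(90-10.7))
```

```text
clock 4.8167 pos [ 0.4049 -0.238   0.0269] rot [-1.5683e+00 -1.3000e-03  1.3863e+00] w 0.0271 F [-1.   0.8 -0.8]
shift cm [-0.3   1.67 -0.07] rot [-0.0025  0.0023  0.0013] dist mm 16.972407767828923
```

arm_command(
  moves=[
    {"rx": 0, "ry": 0, "rz": 0, "x": 0, "y": 0.8, "z": 0, "gripper": -0.5},
    {"rx": 0, "ry": 0, "rz": 0, "x": 0, "y": 1.4, "z": 0, "gripper": -0.5},
    {"rx": 0, "ry": 0, "rz": 0, "x": 0, "y": 1.7, "z": 0, "gripper": -0.5},
    {"rx": 0, "ry": 0, "rz": 0, "x": 0, "y": 1.8, "z": 0, "gripper": -0.5},
    {"rx": 0, "ry": 0, "rz": 0, "x": 0, "y": 1.8, "z": 0, "gripper": -0.5},
  ],
)

```text
clock: 5.23
position: [0.4056, -0.2401, 0.0114]
tool_rot: [-1.572, 0.0, 1.384]
force: [0.0, -0.0, -1.3]
grip_width: 0.0276
```

Run:
```python
from h import *
plan([.405,-.241,.0102],np.radians(90-10.7))
z=np.load("pics/top0.npz");d=z['d'];P=pts("top",d)
ang=np.radians(-10.7);u=np.array([np.cos(ang),np.sin(ang)]);v=np.array([-u[1],u[0]])
B=(P[...,2]>.015)&(P[...,2]<.045)&(d>0);B[:,:295]=0;B[:,390:]=0;B[:90]=0;B[190:]=0
n_,l,st,ce=cv2.connectedComponentsWithStats(B.astype(np.uint8))
Q=P[l==1+np.argmax(st[1:,4])];a=Q[:,:2]@u;b=Q[:,:2]@v
t=np.arange(b.min()+.015,b.max()-.015,.01)
e=np.array([a[abs(b-x)<.005].min() for x in t]);k=np.polyfit(t,e,1);print(e.round(4),np.degrees(np.arctan(k[0])),np.median(e))
t2=np.arange(a.min()+.015,a.min()+.17,.01)
r=np.array([[b[abs(a-x)<.005].min(),b[abs(a-x)<.005].max()] for x in t2]);print(r.round(4)[::3],np.degrees(np.arctan(np.polyfit(t2,r[:,0],1)[0])),np.degrees(np.arctan(np.polyfit(t2,r[:,1],1)[0])))
s=bot.observe();print('tcp a,b',s['position'][:2]@u,s['position'][:2]@v)
```

```text
clock 5.2333 pos [ 0.4056 -0.2401  0.0114] rot [-1.5717e+00  2.0000e-04  1.3840e+00] w 0.0276 F [ 0.  -0.  -1.3]
shift cm [-0.1   0.12  0.04] rot [ 0.0009 -0.     -0.0002] dist mm 1.6500587822315302
[0.5892 0.5891 0.5894 0.5898 0.5894 0.5892 0.5896 0.59   0.5896 0.5899
 0.589  0.5899 0.59   0.5895 0.5894 0.5895 0.59   0.5901 0.589  0.5892
 0.591  0.5901] 0.1730822501334478 0.589576637002345
[[-0.2816 -0.0418]
 [-0.2798 -0.0418]
 [-0.2805 -0.0423]
 [-0.2819 -0.0424]
 [-0.2801 -0.0422]
 [-0.282  -0.0425]] -0.14052721984962896 -0.16911623029723855
tcp a,b 0.4430965965444302 -0.16057759953934583
```

arm_command(
  moves=[
    {"rx": 0, "ry": 0, "rz": 0, "x": 0, "y": 0.1, "z": 0, "gripper": -0.5},
    {"rx": 0, "ry": 0, "rz": 0, "x": 0, "y": 0.1, "z": 0, "gripper": -0.5},
    {"rx": 0, "ry": 0, "rz": 0, "x": 0, "y": 0.1, "z": 0, "gripper": -0.1},
    {"rx": 0, "ry": 0, "rz": 0, "x": 0, "y": 0.1, "z": 0, "gripper": -0.1},
    {"rx": 0, "ry": 0, "rz": 0, "x": 0, "y": 0.1, "z": 0, "gripper": -0.1},
  ],
)

```text
clock: 5.65
position: [0.4053, -0.24, 0.01]
tool_rot: [-1.571, 0.0, 1.384]
force: [-0.2, 0.6, -0.1]
grip_width: 0.0382
```

arm_command(
  moves=[
    {"rx": 0, "ry": 0, "rz": 0, "x": 0, "y": 0, "z": 0, "gripper": -0.1},
    {"rx": 0, "ry": 0, "rz": 0, "x": 0, "y": 0, "z": 0, "gripper": -0.5},
    {"rx": 0, "ry": 0, "rz": 0, "x": 0, "y": 0, "z": 0, "gripper": -0.5},
    {"rx": 0, "ry": 0, "rz": 0, "x": 0, "y": 0, "z": 0, "gripper": -0.5},
    {"rx": 0, "ry": 0, "rz": 0, "x": 0, "y": 0, "z": 0, "gripper": -0.5},
  ],
)

```text
clock: 6.07
position: [0.4052, -0.24, 0.0101]
tool_rot: [-1.571, 0.0, 1.384]
force: [-1.2, 0.4, 8.3]
grip_width: 0.0269
```

Run:
```python
from h import *
for n in ["wrist","scene"]:
    s,p,d=grab(n,n+"6")
    P=pts(n,d,s)
    hsv=cv2.cvtColor(p,cv2.COLOR_RGB2HSV);h,S,v=[hsv[...,i].astype(int) for i in range(3)]
    Y=(h>20)&(h<31)&(S>110)&(v>120)&(d>0)
    n_,l,st,ce=cv2.connectedComponentsWithStats(Y.astype(np.uint8));i=1+np.argmax(st[1:,4]);Q=P[l==i]
    print(n,len(Q),rect(Q),Q.min(0),Q.max(0))
plan([.405,-.241,.0102],np.radians(90-10.7))
b=cv2.imread("pics/scene6.png");w=cv2.imread("pics/wrist6.png")
cv2.imwrite("pics/m6.png",np.hstack([cv2.resize(w,(400,400)),cv2.resize(b[140:300,100:260],(400,400))]))
```

```text
wrist 6947 ((434.4106140136719, -243.0768585205078), (34.54410171508789, 89.91082000732422), 76.6838150024414) [ 0.38806688 -0.26813969 -0.00087818] [ 0.48169797 -0.22323825  0.04202704]
scene 278 ((453.98822021484375, -246.51661682128906), (33.40367126464844, 132.63658142089844), 78.71219635009766) [ 0.38830416 -0.27214294 -0.00700003] [ 0.51859997 -0.22416603  0.06118966]
clock 6.1667 pos [ 0.4053 -0.24    0.0101] rot [-1.571   0.      1.3839] w 0.0271 F [-0.5  0.8  7.5]
shift cm [-0.1  -0.01  0.01] rot [ 0.0002 -0.0002 -0.    ] dist mm 1.039420366791531
```

View pics/m6.png

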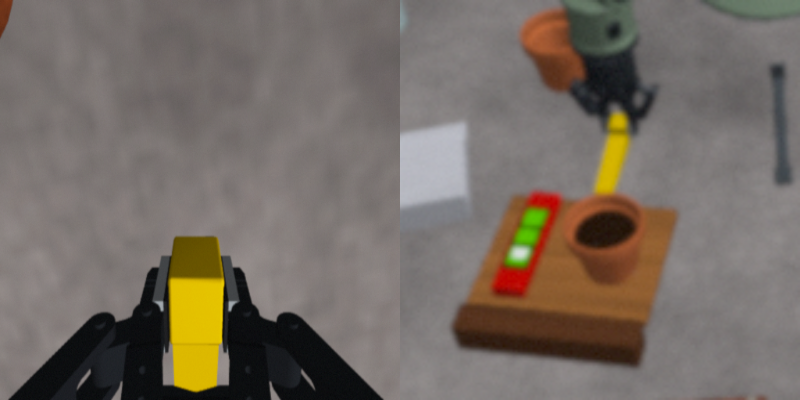

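arm_command(
  moves=[
    {"rx": 0, "ry": 0, "rz": 0, "x": -0.1, "y": 0, "z": -1.2, "gripper": -0.5},
    {"rx": 0, "ry": 0, "rz": 0, "x": -0.1, "y": 0, "z": -2.4, "gripper": -0.5},
    {"rx": 0, "ry": 0, "rz": 0, "x": -0.1, "y": 0, "z": -3.6, "gripper": -0.5},
    {"rx": 0, "ry": 0, "rz": 0, "x": -0.1, "y": 0, "z": -4.4, "gripper": -0.5},
    {"rx": 0, "ry": 0, "rz": 0, "x": -0.1, "y": 0, "z": -4.5, "gripper": -0.5},
  ],
)

```text
clock: 6.58
position: [0.4502, -0.2495, 0.0101]
tool_rot: [-1.571, 0.0, 1.384]
force: [-1.4, 1.6, 12.9]
grip_width: 0.0271
```

```bash
cat > lvl.py <<'E'
from h import *
import sys
tag=sys.argv[1]
ang=np.radians(-10.7);u=np.array([np.cos(ang),np.sin(ang)]);vv=np.array([-u[1],u[0]])
ims=[]
for n,c in [("scene",(100,140)),("top",(260,80))]:
    s,p,d=grab(n,n+tag);P=pts(n,d,s)
    hsv=cv2.cvtColor(p,cv2.COLOR_RGB2HSV);h,S,v=[hsv[...,i].astype(int) for i in range(3)]
    w=(hsv*0)[...,0]
    x0,y0=c
    sub=np.zeros(h.shape,bool);sub[y0:y0+160,x0:x0+160]=1
    G=sub&(h>40)&(h<75)&(S>120)&(v>100)
    q=P[G&(d>0)][:,:2]
    if len(q)<10: print(n,'no green');continue
    hull=cv2.convexHull(np.argwhere(G)[:,::-1].astype(np.int32));m=np.zeros(h.shape,np.uint8);cv2.fillConvexPoly(m,hull,1)
    m=cv2.dilate(m,np.ones((3,3)))
    Wb=sub&(S<70)&(v>160)&(cv2.dilate(m,np.ones((9,9)))>0)
    n_,l,st,ce=cv2.connectedComponentsWithStats(Wb.astype(np.uint8))
    if n_<2: print(n,'no white');continue
    i=1+np.argmax(st[1:,4]);W=P[(l==i)&(d>0)]
    print(n,'bubble a,b',(W[:,:2]@u).mean().round(4),(W[:,:2]@vv).mean().round(4),'n',len(W),'off from edge+96:',((W[:,:2]@u).mean()-.5895-.096).round(4))
    a=q@u;print('  green a range',np.percentile(a,[1,99]).round(4),'mid',np.percentile(a,[1,99]).mean().round(4))
    ims.append(cv2.resize(p[y0:y0+160,x0:x0+160,::-1],(400,400),interpolation=cv2.INTER_CUBIC))
if ims:cv2.imwrite(f"pics/m{tag}.png",np.hstack(ims))
s=bot.observe();print('tip a',(s['position'][:2]@u+.115).round(4),'inserted mm',((s['position'][:2]@u+.115-.5895)*1000).round(1),'b',(s['position'][:2]@vv).round(4),'F along',(s['force'][:2]@u).round(1),'Fz',s['force'][2].round(1))
plan([.405,-.241,.0102],np.radians(90-10.7))
E
python3 lvl.py 7
```

```text
scene bubble a,b 0.7174 -0.2256 n 25 off from edge+96: 0.0319
  green a range [0.6405 0.7365] mid 0.6885
top bubble a,b 0.715 -0.2284 n 49 off from edge+96: 0.0295
  green a range [0.636  0.7358] mid 0.6859
tip a 0.6037 inserted mm 14.2 b -0.1616 F along 2.4 Fz 4.5
clock 6.6833 pos [ 0.4502 -0.2495  0.0101] rot [-1.5722e+00  3.0000e-04  1.3842e+00] w 0.0268 F [2.5 0.3 4.5]
shift cm [-0.   -0.01  4.6 ] rot [ 0.0014  0.0001 -0.0003] dist mm 45.95296717557706
```

View pics/m7.png

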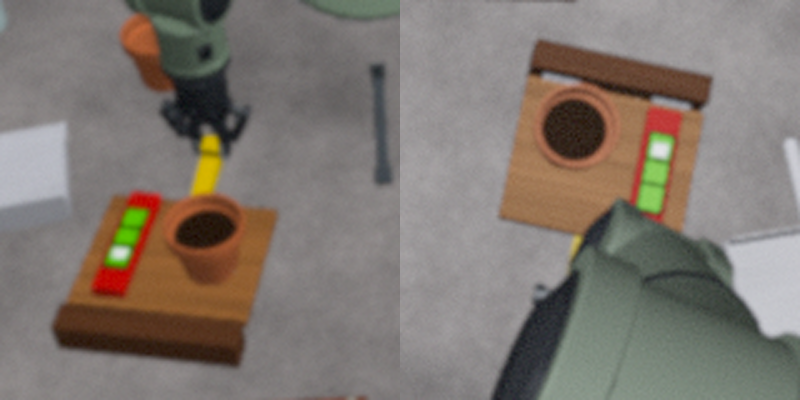

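arm_command(
  moves=[
    {"rx": 0, "ry": 0, "rz": 0, "x": 0, "y": 0, "z": -0.6, "gripper": -0.5},
    {"rx": 0, "ry": 0, "rz": 0, "x": 0, "y": 0, "z": -1.2, "gripper": -0.5},
    {"rx": 0, "ry": 0, "rz": 0, "x": 0, "y": 0, "z": -1.8, "gripper": -0.5},
    {"rx": 0, "ry": 0, "rz": 0, "x": 0, "y": 0, "z": -2.3, "gripper": -0.5},
    {"rx": 0, "ry": 0, "rz": 0, "x": 0, "y": 0, "z": -2.5, "gripper": -0.5},
  ],
)

```text
clock: 7.1
position: [0.4712, -0.2538, 0.0101]
tool_rot: [-1.565, -0.0, 1.383]
force: [-23.6, 5.1, 32.7]
grip_width: 0.0271
```

```bash
python3 lvl.py 8
```

```text
scene bubble a,b 0.708 -0.2263 n 27 off from edge+96: 0.0225
  green a range [0.6441 0.7361] mid 0.6901
top bubble a,b 0.7048 -0.2285 n 47 off from edge+96: 0.0193
  green a range [0.6582 0.7367] mid 0.6974
tip a 0.6253 inserted mm 35.8 b -0.162 F along -17.4 Fz 24.1
clock 7.2 pos [ 0.4714 -0.2539  0.0101] rot [-1.5663e+00 -2.0000e-04  1.3830e+00] w 0.0269 F [-17.2   2.6  24.1]
shift cm [0.03 0.02 6.76] rot [-0.0045 -0.001   0.0002] dist mm 67.62348806429563
```

View pics/m8.png

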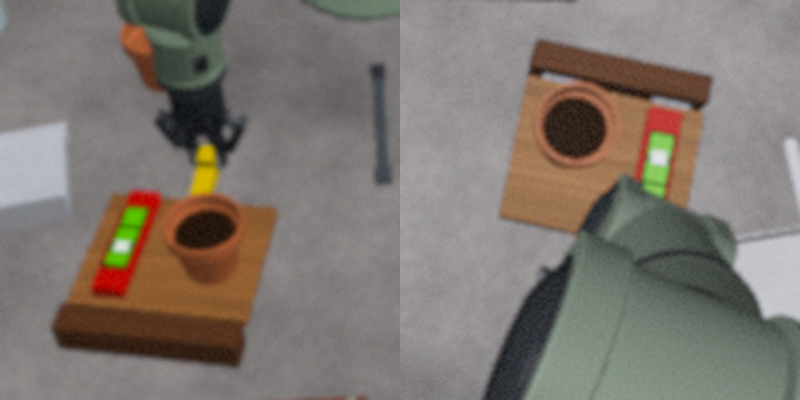

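arm_command(
  moves=[
    {"rx": 0, "ry": 0, "rz": 0, "x": 0, "y": -0.04, "z": -0.5, "gripper": -0.5},
    {"rx": 0, "ry": 0, "rz": 0, "x": 0, "y": -0.04, "z": -1.0, "gripper": -0.5},
    {"rx": 0, "ry": 0, "rz": 0, "x": 0, "y": -0.04, "z": -1.5, "gripper": -0.5},
    {"rx": 0, "ry": 0, "rz": 0, "x": 0, "y": -0.04, "z": -2.0, "gripper": -0.5},
    {"rx": 0, "ry": 0, "rz": 0, "x": 0, "y": -0.04, "z": -2.0, "gripper": -0.5},
  ],
)

```text
clock: 7.62
position: [0.4925, -0.2577, 0.0101]
tool_rot: [-1.568, -0.0, 1.384]
force: [-6.6, 1.4, 8.2]
grip_width: 0.0272
```

```bash
python3 lvl.py 9
```

```text
scene bubble a,b 0.6959 -0.2256 n 30 off from edge+96: 0.0104
  green a range [0.6413 0.7389] mid 0.6901
top bubble a,b 0.6948 -0.228 n 43 off from edge+96: 0.0093
  green a range [0.7071 0.7376] mid 0.7224
tip a 0.6468 inserted mm 57.3 b -0.1617 F along -5.7 Fz 5.0
clock 7.7167 pos [ 0.4925 -0.2577  0.0102] rot [-1.569  -0.      1.3836] w 0.027 F [-5.6  1.2  5. ]
shift cm [0.01 0.01 8.91] rot [-0.0018 -0.0005  0.    ] dist mm 89.10614674484476
```

View pics/m9.png

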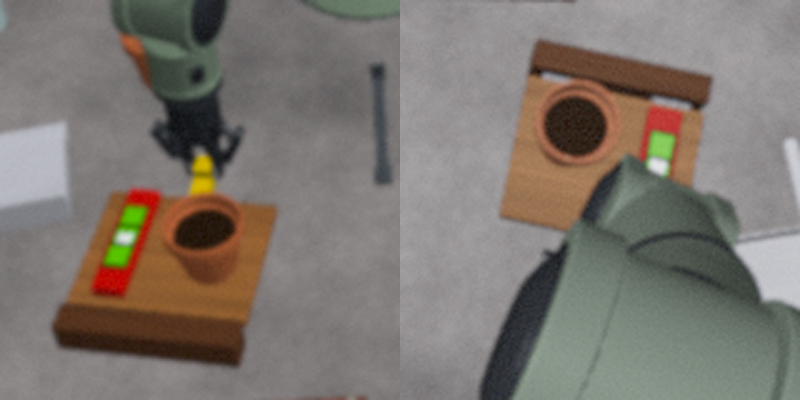

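arm_command(
  moves=[
    {"rx": 0, "ry": 0, "rz": 0, "x": 0, "y": 0, "z": -0.4, "gripper": -0.5},
    {"rx": 0, "ry": 0, "rz": 0, "x": 0, "y": 0, "z": -0.8, "gripper": -0.5},
    {"rx": 0, "ry": 0, "rz": 0, "x": 0, "y": 0, "z": -1.2, "gripper": -0.5},
    {"rx": 0, "ry": 0, "rz": 0, "x": 0, "y": 0, "z": -1.2, "gripper": -0.5},
    {"rx": 0, "ry": 0, "rz": 0, "x": 0, "y": 0, "z": -1.2, "gripper": -0.5},
  ],
)

```text
clock: 8.13
position: [0.5041, -0.2599, 0.0102]
tool_rot: [-1.569, -0.0, 1.384]
force: [-7.0, 1.4, 6.2]
grip_width: 0.0268
```

```bash
python3 lvl.py 10
```

```text
scene bubble a,b 0.6884 -0.2265 n 27 off from edge+96: 0.0029
  green a range [0.6423 0.738 ] mid 0.6901
top no white
tip a 0.6586 inserted mm 69.1 b -0.1618 F along -6.1 Fz 6.2
clock 8.2333 pos [ 0.5041 -0.2599  0.0102] rot [-1.5687e+00 -1.0000e-04  1.3835e+00] w 0.027 F [-6.   0.9  6.2]
shift cm [1.000e-02 2.000e-02 1.009e+01] rot [-0.0021 -0.0006  0.0001] dist mm 100.8616690648033
```

View pics/m10.png

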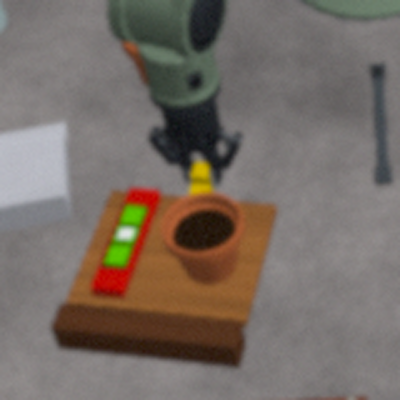

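arm_command(
  moves=[
    {"rx": 0, "ry": 0, "rz": 0, "x": 0, "y": 0, "z": 0, "gripper": -0.3},
    {"rx": 0, "ry": 0, "rz": 0, "x": 0, "y": 0, "z": 0, "gripper": 0.1},
    {"rx": 0, "ry": 0, "rz": 0, "x": 0, "y": 0, "z": 0, "gripper": 0.1},
    {"rx": 0, "ry": 0, "rz": 0, "x": 0, "y": 0, "z": 0, "gripper": 0.1},
    {"rx": 0, "ry": 0, "rz": 0, "x": 0, "y": 0, "z": 0, "gripper": 0.1},
  ],
)

```text
clock: 8.65
position: [0.5053, -0.2599, 0.0102]
tool_rot: [-1.571, 0.0, 1.384]
force: [-0.3, 0.5, -0.0]
grip_width: 0.0474
```

```bash
python3 lvl.py 11; python3 -c "
import cv2
b=cv2.imread('pics/scene11.png');cv2.imwrite('pics/z11.png',cv2.resize(b[205:265,125:205],(800,600),interpolation=cv2.INTER_CUBIC))"
```

```text
scene bubble a,b 0.6887 -0.2263 n 27 off from edge+96: 0.0032
  green a range [0.6422 0.7379] mid 0.69
top no white
tip a 0.6598 inserted mm 70.3 b -0.1616 F along 1.4 Fz 0.1
clock 8.75 pos [ 0.5053 -0.2599  0.0103] rot [-1.5709  0.      1.384 ] w 0.0469 F [ 1.4 -0.3  0.1]
shift cm [-0.000e+00  1.000e-02  1.021e+01] rot [ 0.0001 -0.0001 -0.    ] dist mm 102.05800770597095
```

View pics/z11.png

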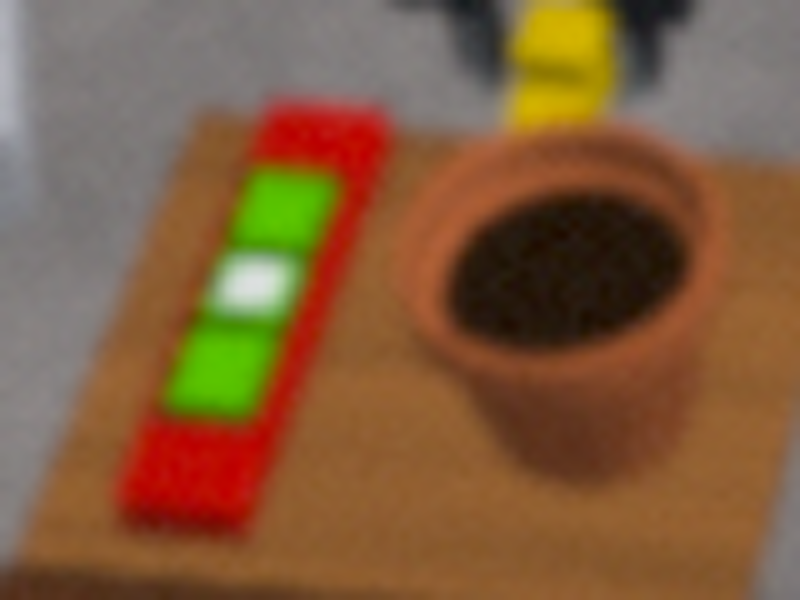

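Released: the bubble (zoomed row ≈283) sits midway between the black lines (≈243 and ≈325), so it reads centred. Next I back off upward.

arm_command(
  moves=[
    {"rx": 0, "ry": 0, "rz": 0, "x": 0, "y": -1, "z": 0, "gripper": 0.1},
    {"rx": 0, "ry": 0, "rz": 0, "x": 0, "y": -3, "z": 0, "gripper": 0.1},
    {"rx": 0, "ry": 0, "rz": 0, "x": 0, "y": -6, "z": 0, "gripper": 0.1},
    {"rx": 0, "ry": 0, "rz": 0, "x": 0, "y": -10, "z": 0, "gripper": 0.1},
    {"rx": 0, "ry": 0, "rz": 0, "x": 0, "y": -13, "z": 1, "gripper": 0.1},
  ],
)

```text
clock: 9.17
position: [0.4967, -0.2582, 0.1434]
tool_rot: [-1.573, 0.0, 1.384]
force: [0.3, 0.5, 1.2]
grip_width: 0.0469
```

arm_command(
  moves=[
    {"rx": 0, "ry": 0, "rz": 0, "x": 4, "y": -2, "z": 0, "gripper": 0.1},
    {"rx": 0, "ry": 0, "rz": 0, "x": 8, "y": -4, "z": 1, "gripper": 0.1},
    {"rx": 0, "ry": 0, "rz": 0, "x": 12, "y": -4, "z": 2, "gripper": 0.1},
    {"rx": 0, "ry": 0, "rz": 0, "x": 16, "y": -4, "z": 2, "gripper": 0.1},
    {"rx": 0, "ry": 0, "rz": 0, "x": 18, "y": -4, "z": 2, "gripper": 0.1},
  ],
)

```text
clock: 9.58
position: [0.5093, -0.0732, 0.1817]
tool_rot: [-1.572, -0.001, 1.387]
force: [1.4, 0.3, 0.4]
grip_width: 0.0468
```

```bash
python3 lvl.py 12
python3 - <<'E'
from h import *
z=np.load("pics/scene12.npz");p=z['p'];d=z['d'];P=pts("scene",d)
hsv=cv2.cvtColor(p,cv2.COLOR_RGB2HSV);h,S,v=[hsv[...,i].astype(int) for i in range(3)]
z=np.load("pics/top12.npz");p=z['p'];d=z['d'];P=pts("top",d)
hsv=cv2.cvtColor(p,cv2.COLOR_RGB2HSV);h,S,v=[hsv[...,i].astype(int) for i in range(3)]
Y=(h>22)&(h<29)&(S>115)&(v>150)&(d>0);Y[:,:290]=0;Y[:150]=0;Y[260:]=0;Y[:,400:]=0
Q=P[Y]
if len(Q):print(len(Q),rect(Q),Q.min(0),Q.max(0))
E
```

```text
scene bubble a,b 0.6888 -0.2263 n 27 off from edge+96: 0.0033
  green a range [0.642  0.7385] mid 0.6902
top bubble a,b 0.6855 -0.228 n 50 off from edge+96: 0.0
  green a range [0.6372 0.737 ] mid 0.6871
tip a 0.6296 inserted mm 40.1 b 0.0232 F along -0.3 Fz -0.2
clock 9.6833 pos [ 0.5099 -0.0728  0.1812] rot [-1.5718 -0.0017  1.39  ] w 0.0471 F [-0.3 -0.2 -0.2]
shift cm [-18.47  17.06   7.31] rot [0.001  0.0059 0.0017] dist mm 261.8503847949655
156 ((519.3787231445312, -261.02972412109375), (26.23351287841797, 64.06298065185547), 77.04125213623047) [ 0.48841507 -0.27880557  0.01286441] [ 0.55216055 -0.24200862  0.04406746]
```

View pics/m12.png

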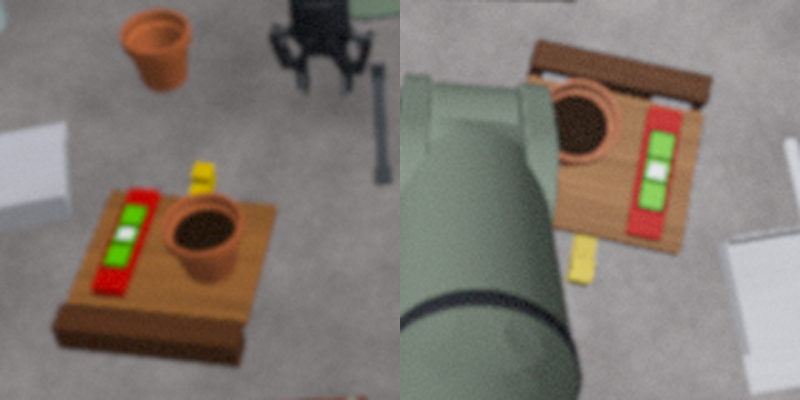

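View pics/scene12.png

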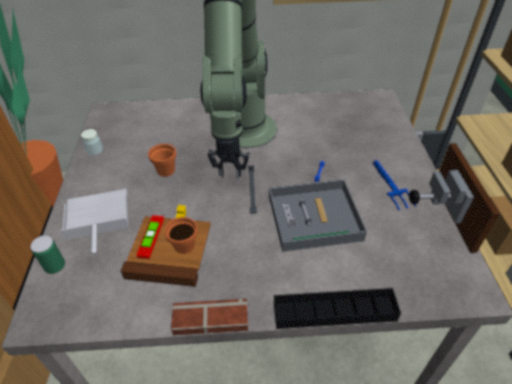

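Both cameras show the bubble centred between the lines. The wedge lies flat under the front edge, the other oddments are still in the crate, and the gripper touches nothing. I'm handing in now.

```bash
python3 -c "
from workcell import bot
print(bot.job_done(), bot.observe()['clock'])"
```

```text
the job is handed in; nothing more can be done
the job is handed in; nothing more can be done
```

The board reads level with the wedge holding it, and I handed the job in at about 9.7 s. No verdict was reported.

**What I did:** I gripped the yellow wedge by its block and lifted it out of the crate. I set it flat in front of the stand, re-gripped it, and pushed it thin end first under the middle of the front edge, about 70 mm in. Then I let go and backed the arm clear.

**Last checks, after letting go and backing off:**
- **Level:** the bubble is between the two black lines. Measured against the board's edge, the top camera gives 0 mm off centre. Against the middle of the green vial, both cameras give about 1.5 mm the other way. The scene camera reads +3 mm against the edge, but it already read about 2 mm high there at the start.
- **Wedge:** it stayed in place, lying flat and in line with the stand.
- **Other things:** the packer, stud, bracket and offcut are still in the crate, and the rest of the slab looks undisturbed.
- **Forces:** the highest wrist reading at the end of a move was about 41 N in total, during the push. It was near zero once the arm had let go.

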